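Stack the load module and hold the bayonet key plug

ROBOT

A 6-joint arm with a two-finger parallel gripper is mounted at the origin on a cart in front of the work surface, level with it; the furniture and walls round the work are solid. World frame = base frame: x ahead of the robot, y to its left, z up, the work surface at z = 0. Lengths are in mm, angles in rad, forces in N, time in s.
With the tool pointing down it reaches from about 300 to 775 mm from the base axis. Payload 14.6 kg.
Tool frame: the origin (TCP) lies between the finger pads; the fingertips stand 25 mm ahead of it and the grasp point (between the pads) lies 6 mm ahead of it; z points along the fingers, y is the line along which they close (so a half turn about z gives the same grasp; the last joint's range is limited). The gripper opens to 94 mm and grips with 3 to 60 N. Pads are 16 mm wide; open, the fingers measure 119 mm over their backs; the gripper's body (75 mm by 177 mm) begins 78 mm behind the grasp point.
Start: joints at [-1.341, 0.3, 1.521, -0, 1.321, -0.067], TCP at [160.847, -525.945, 230.446] pointing down, gripper open.
Joint ranges: [-3.03, 3.03], [-0.79, 2.21], [0.23, 2.52], [-1.04, 4.18], [0, 3.07], [-2.55, 2.55]. Speed limits (rad/s): [2.22, 2.22, 2.57, 3.14, 3.14, 3.14].

INTERFACE

Orientations are given as [roll, pitch, yaw] about the fixed x, y, z axes, in that order (R = Rz(yaw) Ry(pitch) Rx(roll)).
In Python, from cell import manip gives the robot as it stands. The module is installed in compiled form; this text tells all that it offers.
- The arm moves only by the tool step_arm, never from a script. Its argument "series" is one flat list of numbers, 5 for each row, row after row: the shift along the world's x, y, z in mm, then the turn about the world's z in rad, then the closure, from 0 (fully open) to 1 (shut). In form: [dx, dy, dz, spin, jaw, dx, dy, dz, spin, jaw, ...]. A call has 1 to 20 rows; each row shifts and turns the commanded pose from where the row before left it; what a row does not reach is not made up. A row lasts 1/8 s, in which the tool goes at most 62.5 mm and 10.7 degrees, less where a joint would pass 70% of its speed; a pose out of reach is approached as far as the arm can. A call is refused whole if a number of a shift passes 62.5 or a number of a turn 0.188, either way. A call with a gripper value outside its range is refused whole. The fingers move at their own pace and stop on an object; "squeeze" is the grip in N (left out, the last holds). Time passes only in rows, so rows that do not move let the fingers close. It gives the time, the measured TCP pose, the force, the opening and the grip force at its end, in the units of the state.
- manip.read_state(): the state, without advancing time (a new reading comes with each control period).
- manip.camera(name): name is "side" or "top"; returns (picture, depth): 480x640x3 uint8, blue, green, red; 480x640 float32, mm along the optical axis (not along the pixel's ray), 0 where there is no reading.
- manip.camera_info(name): a dict with "fovy" (degrees; the focal length in pixels is half the picture's height over the tangent of half this angle, whatever the lens; pixels are square), "cx", "cy" (the principal point, pixels), "eye" and "orientation" of the camera in the world. Camera axes: x right, y down, z forward; pixel columns grow to the right and rows downward; lengths in mm; the calibration is good to about 2 mm. A picture is of the moment at which its call begins. camera_info takes no time and is no camera call.
- manip.sign_off(): hands the job in; it is judged then, once.
The state is a dict: "clock": time; "joints": joint angles; "qd": joint speeds; "effort": joint torques, N m; "eef_pos": TCP position; "eef_rot": TCP orientation; "wrist_force": force on the tool from outside, world axes, zero at the start; "moment": the same for the moment, N m; "finger_gap": finger opening in mm; "finger_force": force on a finger pad.
Only numpy, scipy, OpenCV 4.12 (cv2) and the standard library are available. Lean on these libraries where they do the work, as an engineer would, in place of code of your own. Each camera call takes 0.05 s, during which the arm holds its last target. There are 200 camera calls.

TASK

Complete the load bank for its power-on test: stack the white closed module squarely on top of the grey one that already lies on the station, and let go of it. Then take the red bayonet plug, push it straight down into the station's round socket against the spring, turn it a quarter turn clockwise (seen from above) as far as it goes, and finish while still gripping it there, pushed in and turned: the socket springs back if you let go. Keep the grey module in its place on the base, and leave the counter, the small heat sink and the capacitor where they stand.

Things in the scene. Friction and masses are not known exactly. Their poses are not given: they have to be found in the camera images.
- case_grey_mid (a point): Centre of the grey closed module case, lying loose on the station's black base at the start: a 54 x 90 x 30 mm block (x short, y long, z up; the point is 15 mm above its underside), about 0.22 kg, flat top and underside, dark panel on top. Do not push it out of place.
- case_white_mid (a point): Centre of the white closed module case with a blue panel on top; same size, axes and weight as the grey one; it starts flat on the worktop (mind the fixed test fixture with its lid standing open, 0.3 m high, on the left). Grip it across the 54 mm. On the column it lies square when its axes match the grey one's (either way round), its centre 30 mm above that of the grey one.
- seat (a point): Centre of the flat top of the black stacking base, 28 mm above the worktop, 54 mm along x, 90 mm along y. The grey module lies on it, its centre 15 mm above this point; the white one's belongs 45 mm above it. The fixed station under it is an aluminium plate 110 x 235 x 12 mm; the socket's axis lies 135 mm from here towards -y.
- plug_mid (a point): Centre of the grip bar of the loose red bayonet plug (0.12 kg), which hangs upright by its flange in a fixed grey ring (56 mm across, 41 mm bore, 27 mm high): lift it straight out. Bar 42 (x) x 20 (y) x 44 mm high, white line on top along x; grip it across y. Below: round flange 46 mm across, its top 22 and underside 27 mm below this point; then a steel shank 26 mm across, tip 51 mm below this point.
- pins (a point): Middle of the plug's two brass pins, on its axis, 38 mm below the grip centre. The pins, 5 mm thick, stick out of the shank to 18 mm from the axis along +x and -x, in line with the grip bar.
- mouth (a point): Mouth centre in the upper face of the fixed dark steel socket (62 mm across), 52 mm above the worktop; z up. Bore 29 mm across, with two slots for the pins along +x and -x of this frame: 10 mm wide, to 20 mm from the axis, marked by yellow lines, at 45 degrees to the station's sides. The plug enters with its x along this x, either way round, and is fully home with its flange on this face.
- socket_press (a joint): How far the socket's spring plate is pushed down (m), 3 N at 0, 6 N at 0.010. The plug's tip meets it with the grip centre 37 mm above the mouth, pins still in the slots of the 8 mm thick face. At 0.007 the pins come free below the face and the plug can turn; at 0.010 the flange lies on the face (grip centre 27 mm above the mouth). Once turned, it cannot rise above 30 mm.
- socket_turn (a joint): How far the socket's spring-return rotor, carried by the plug's pins, is turned clockwise seen from above, rad: 0 at rest, 1.45 at its stop. The pins have about 0.13 rad of play in it either way. Return spring 0.06 N m at rest, 0.19 N m at the stop; it returns when let go.
- counter: Loose white round tally counter, 45 mm across, 28 mm high; bystander.
- sink: Loose light-grey finned heat sink, 40 x 42 x 20 mm; bystander.
- cap: Loose black capacitor standing on end, 22 mm across, 42 mm high; bystander.
Things that resemble listed ones, but are neither listed nor needed, are in the scene too. Of the things like the part that bears plug_mid, leave any that is purple; of the rest the smaller one is meant.

How it is judged (in metres and radians):
On the way, in this order (a step that is already met when the one before it is completed fails the run):
1. the white module lies squarely on the grey one, let go (horizontal distance between case_grey_mid and seat below 0.008 m and angle between the x axis of case_grey_mid and the x axis of seat, either way round below 0.12 rad and z of case_grey_mid in the frame of seat between 0.011 and 0.019 m and horizontal distance between case_white_mid and case_grey_mid below 0.008 m and angle between the x axis of case_white_mid and the x axis of case_grey_mid, either way round below 0.12 rad and z of case_white_mid in the frame of case_grey_mid between 0.026 and 0.034 m and contact force between the fingers and case_white below 0.1 N), for 0.2 s.
2. the plug is pushed into the socket against the spring, not yet turned (horizontal distance between plug_mid and mouth below 0.006 m and angle between plug_mid's own z axis and vertical below 0.12 rad and z of plug_mid in the frame of mouth below 0.035 m and value of joint socket_press above 0.002 m and value of joint socket_turn below 0.4 rad), for 0.02 s.
At the end, for the whole second after the job is handed in: Both modules square on the base, grey under white (8 mm, 0.12 rad), let go; plug upright in the socket (6 mm, 0.12 rad), grip centre under 31.5 mm above the mouth, spring plate down over 5.5 mm, rotor turned over 1.2 rad, plug still gripped (over 1 N) through the last second (all of step 1 and horizontal distance between plug_mid and mouth below 0.006 m and angle between plug_mid's own z axis and vertical below 0.12 rad and z of plug_mid in the frame of mouth below 0.0315 m and value of joint socket_press above 0.0055 m and value of joint socket_turn above 1.2 rad and contact force between the fingers and plug above 1 N and contact force between the fingers and case_grey below 0.1 N); the arm keeps its last pose, push and grip.
It fails at once if a bystander (counter, heat sink or capacitor) was moved more than 3 cm (distance of any of counter, sink, cap from where it was at the start of the episode above 0.03 m).
It also fails if it takes over 70 s, if anything falls off the work surface, if the arm or the gripper's body presses on something with over 40 N, if the wrist force passes 120 N, or if a joint passes its speed limit or range.

## Working session

There is one attempt and no reset: what is moved stays moved. The work goes in short steps, Python scripts to look and compute and a tool call to move; the robot and the scene stay as the last step left them, time stands still between calls to the robot, and variables do not carry over. Pictures are saved under pics/ and viewed, at most 10 in all, crops included, and the job is handed in when it is done.

Besides the shell and the picture viewer there is one more tool, called after "Emit:" as name(argument=value, ...), one argument or row to a line, values as JSON. step_arm: Moves the arm, as the interface text tells. Its arguments: {"type":"object","properties":{"series":{"type":"array"},"squeeze":{"type":"number"}},"required":["series"]}

```bash
mkdir -p pics
cat > h.py <<'E'
import numpy as np, cv2
from cell import manip
from scipy.spatial.transform import Rotation as R
def info(n):
    i=manip.camera_info(n); f=240/np.tan(np.radians(i["fovy"])/2); return i,f
def rot(i):
    o=np.array(i["orientation"],float)
    return o if o.shape==(3,3) else R.from_euler('xyz',o).as_matrix()
def cloud(n,d):
    i,f=info(n); v,u=np.mgrid[0:480,0:640]
    P=np.stack([(u-i["cx"])/f*d,(v-i["cy"])/f*d,d],-1)@rot(i).T+np.array(i["eye"]); P[d<=0]=np.nan
    return P
def ray(n,u,v,z):
    i,f=info(n); r=rot(i)@np.array([(u-i["cx"])/f,(v-i["cy"])/f,1]); e=np.array(i["eye"]); return e+r*(z-e[2])/r[2]
E
python3 - <<'E'
from h import *
for n in("top","side"):
    print(manip.camera_info(n))
    p,d=manip.camera(n); cv2.imwrite(f"pics/{n}0.png",p); np.save(f"{n}0.npy",d)
print(manip.read_state())
E
```

```text
{'fovy': 57.6079771419587, 'cx': 319.40236498287686, 'cy': 250.27031971314165, 'eye': array([ 433.65327635,    5.41267951, 1075.60063051]), 'orientation': array([-3.05129948e+00,  2.81321975e-03, -1.54037017e+00])}
{'fovy': 42.72396514464907, 'cx': 314.5628633224666, 'cy': 227.999208946166, 'eye': array([ -45.0914567 , 1005.45006506,  771.58337161]), 'orientation': array([-2.14049995, -0.02362153, -2.59907442])}
{'clock': 0.1, 'joints': array([-1.34057032e+00,  3.00416353e-01,  1.52149518e+00,  1.52384161e-06,
        1.32072516e+00, -6.65947475e-02]), 'qd': array([ 0.00124818, -0.00279256, -0.0018221 ,  0.0004099 ,  0.00091095,
        0.00048062]), 'effort': array([ 1.99938469e-03, -5.32638788e+01, -3.53278363e+01,  7.09833833e-02,
        2.35228508e-02, -5.18824459e-05]), 'eef_pos': array([ 160.81779749, -525.74718765,  229.95269209]), 'eef_rot': array([-3.14055103e+00, -7.09489794e-05,  2.96820340e-01]), 'wrist_force': array([-0.16990931,  0.11990305,  0.16908514]), 'moment': array([ 0.02750459,  0.05482602, -0.00490053]), 'finger_force': 0.0, 'finger_gap': 94.13354433476577}
```

View pics/top0.png

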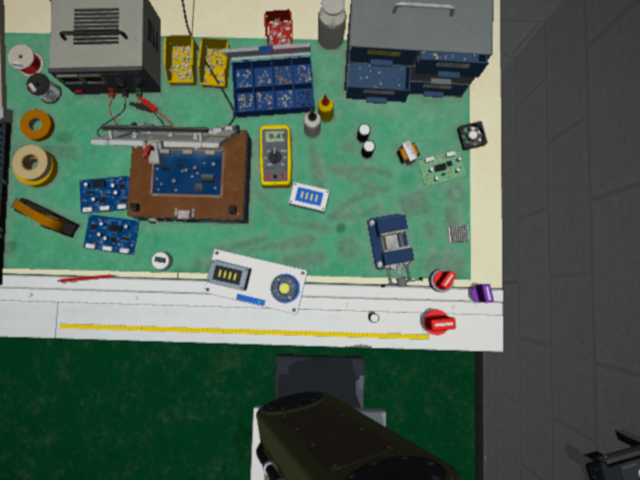

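View pics/side0.png

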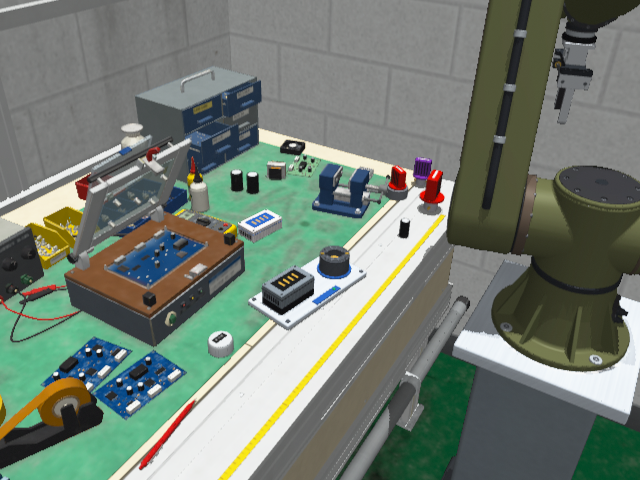

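The top view shows the grey module on the station at about (232,274) and the socket at (285,288). The white module with the blue panel is at (309,197). There are three bayonet-type plugs: red at (444,280), red at (437,322) and purple at (482,293). Next I'll enlarge and measure them.

Run:
```python
from h import *
p=cv2.imread("pics/top0.png"); s=cv2.imread("pics/side0.png")
def c(im,u,v,w,h,k): return cv2.resize(im[v:v+h,u:u+w],None,fx=k,fy=k,interpolation=cv2.INTER_CUBIC)
a=c(p,400,255,100,85,4)      #400x340
b=c(s,380,150,80,68,5)       #400x340
e=c(p,200,180,140,130,0+4)[:, :]  #560x520
cv2.imwrite("pics/plugs.png",np.hstack([a,b])); cv2.imwrite("pics/stn.png",e)
for n in("top","side"):
    P=cloud(n,np.load(n+"0.npy")); np.save(n+"P.npy",P)
    for (u,v) in ([(444,280),(437,322),(482,293),(309,197),(232,274),(285,288),(250,299),(374,317),(400,320)] if n=="top" else [(399,172),(433,180),(262,222),(290,282),(335,255),(404,228)]):
        print(n,u,v,P[v,u].round(0))
P=np.load("topP.npy")
# plug blobs: red, z>15
hsv=cv2.cvtColor(p,cv2.COLOR_BGR2HSV)
red=((hsv[...,0]<8)|(hsv[...,0]>172))&(hsv[...,1]>150)
for (u0,u1,v0,v1) in((428,462,265,296),(415,462,305,340)):
    m=np.zeros_like(red); m[v0:v1,u0:u1]=True; m&=(P[...,2]>15)
    q=P[m]; r=P[m&red]; print(len(q),np.percentile(q[:,2],[5,50,90,98]).round(1))
    t=q[q[:,2]>np.percentile(q[:,2],98)-10]; (cc,sz,an)=cv2.minAreaRect(t[:,:2].astype(np.float32)); print("top",np.round(cc,1),np.round(sz,1),an)
```

```text
top 444 280 [ 464. -275.   76.]
top 437 322 [ 370. -255.   96.]
top 482 293 [ 438. -367.   63.]
top 309 197 [658.  41.  28.]
top 232 274 [464. 213.  57.]
top 285 288 [435.  90.  38.]
top 250 299 [406. 175.  15.]
top 374 317 [ 374. -122.   39.]
top 400 320 [ 366. -190.   -1.]
side 399 172 [ 461. -271.   74.]
side 433 180 [ 362. -242.   94.]
side 262 222 [650.  50.  31.]
side 290 282 [457. 230.  58.]
side 335 255 [443.  81.  38.]
side 404 228 [ 371. -112.   26.]
462 [23.3 38.8 76.3 78.1]
top [ 465.6 -285. ] [21.1 42.4] 56.27799606323242
607 [35.5 88.2 96.9 98.6]
top [ 366.3 -268.6] [27.6 55.1] 8.18996810913086
```

View pics/plugs.png

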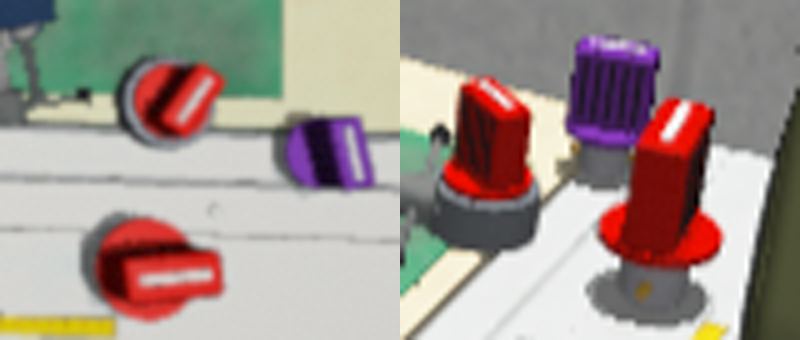

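View pics/stn.png

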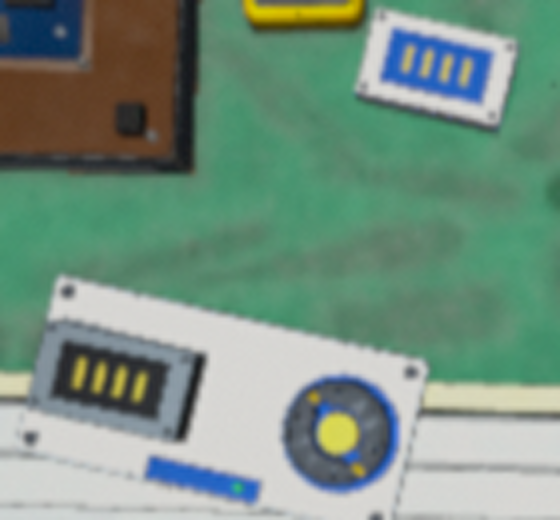

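The candidates are the small red plug in its grey ring at (444,280), the larger red one standing at (437,322) and the purple one at (482,293). The crop confirms the first: it hangs in the ring, its bar measures 42 x 21 mm and its top is at 76 mm. Its white line runs toward +x/-y. The socket's yellow marks run along about 31° from x. Next I'll get accurate poses.

```bash
cat >> h.py <<'E'
def rect(P,xr,yr,zr):
    m=(P[...,0]>xr[0])&(P[...,0]<xr[1])&(P[...,1]>yr[0])&(P[...,1]<yr[1])&(P[...,2]>zr[0])&(P[...,2]<zr[1])
    q=P[m]; c,s,a=cv2.minAreaRect(q[:,:2].astype(np.float32))
    a=a if s[0]<s[1] else a+90   # direction of short side
    return len(q),np.round(c,1),np.round(sorted(s),1),round((a+90)%180-90,1),np.median(q[:,2]).round(1)
E
python3 - <<'E'
from h import *
for n in("top","side"):
    P=np.load(n+"P.npy"); print(n)
    print("white",rect(P,(600,710),(-20,110),(24,36)))
    print("grey",rect(P,(410,520),(150,290),(51,64)))
    print("sock",rect(P,(390,480),(40,130),(46,58)))
    print("plug",rect(P,(430,500),(-330,-240),(71,82)))
    q=P[(abs(P[...,0]-465)<45)&(abs(P[...,1]+283)<45)&(P[...,2]>20)&(P[...,2]<34)]; print("ring/flange",q.min(0),q.max(0))
# white-on-top marks: colour-based, corners by ray from pictures
p=cv2.imread("pics/top0.png"); h=cv2.cvtColor(p,cv2.COLOR_BGR2HSV)
def blob(m,u0,v0,u1,v1,z,n="top"):
    k=np.zeros(m.shape,np.uint8); k[v0:v1,u0:u1]=m[v0:v1,u0:u1]
    ys,xs=np.nonzero(k); pts=np.array([ray(n,a,b,z)[:2] for a,b in zip(xs,ys)],np.float32)
    c,s,a=cv2.minAreaRect(pts); a=a if s[0]<s[1] else a+90
    print(len(pts),pts.mean(0).round(1),np.round(c,1),np.round(s,1),round((a+90)%180-90,1))
print("white line"); blob((h[...,1]<110)&(h[...,2]>150),440,268,458,288,76)
print("blue panel"); blob((h[...,0]>100)&(h[...,0]<130)&(h[...,1]>120),290,183,330,211,30)
print("socket yellow"); blob((h[...,0]>20)&(h[...,0]<35)&(h[...,1]>120)&(h[...,2]>120),270,270,302,305,38)
print("marks", [ray("top",200+a/4,180+b/4,52)[:2].round(1) for a,b in((314,397),(359,470))])
print("dark panel corners? module yellow"); blob((h[...,0]>20)&(h[...,0]<35)&(h[...,1]>120)&(h[...,2]>120),212,262,242,286,58)
E
```

```text
top
white (900, array([667.9,  54.8]), array([ 65.2, 121. ]), -12.4, np.float64(29.8))
grey (899, array([462.1, 224.5]), array([54.3, 91. ]), -11.2, np.float64(57.5))
sock (392, array([435.2,  92.4]), array([58.8, 60.7]), -87.7, np.float64(51.4))
plug (159, array([ 465.4, -285.4]), array([20.2, 42.4]), 56.1, np.float64(75.2))
ring/flange [ 439.33774935 -312.41059786   20.13049981] [ 492.5645597  -256.83698521   33.9336992 ]
side
white (630, array([664. ,  56.8]), array([ 63.5, 124. ]), -15.6, np.float64(30.0))
grey (949, array([464.1, 225.5]), array([58.4, 94.9]), -12.0, np.float64(57.9))
sock (400, array([438.5,  93.9]), array([61.7, 62.9]), -7.5, np.float64(51.3))
plug (80, array([ 467.8, -281.9]), array([22.3, 49.1]), 51.0, np.float64(75.2))
ring/flange [ 437.85194309 -306.27179557   20.03566459] [ 495.73694862 -253.6220563    33.94953787]
white line
73 [ 461.8 -294. ] [ 462.7 -291.5] [27.5 27.4] -89.9
blue panel
229 [660.   41.3] [660.1  41.5] [60.9 31.1] -12.1
socket yellow
78 [435.   92.2] [435.3  92.3] [53.7 20. ] -42.9
marks [array([455.2, 104.8]), array([413.6,  76.9])]
dark panel corners? module yellow
66 [462.1 225.2] [462.5 224.6] [41.7 15. ] -9.5
```

Emit:
step_arm(
  series=[31,35,0,0.066,0,31,35,0,0.066,0,31,35,0,0.066,0,31,35,0,0.066,0,31,35,0,0.066,0,31,35,0,0.066,0,31,35,0,0.066,0,31,35,0,0.066,0,31,35,0,0.066,0,31,35,0,0.066,0,31,36,0,0.066,0,31,36,0,0.066,0,31,36,0,0.066,0,32,36,0,0.066,0,32,36,0,0.066,0,32,36,-10,0.07,0,0,0,-30,0,0,0,0,-30,0,0,0,0,0,0,0],
  squeeze=20,
)

```text
clock: 2.48
eef_pos: [658.8, 40.1, 157.9]
eef_rot: [-3.137, 0.001, 1.357]
wrist_force: [-0.0, -0.2, 0.6]
finger_gap: 93.7
finger_force: 0.0
```

Run:
```python
from h import *
s=manip.read_state(); print(s["clock"],s["eef_pos"],s["eef_rot"],s["joints"],s["finger_gap"])
P=np.load("topP.npy")
print("white tight",rect(P,(605,715),(-20,66),(24,36)))
for zr in ((20,80),): 
  q=P[(P[...,0]>690)&(P[...,0]<760)&(P[...,1]>-20)&(P[...,1]<90)&(P[...,2]>12)]; print(q.min(0),len(q))
```

```text
2.475 [658.78967058  40.09842584 157.8956633 ] [-3.13675086e+00  1.08764267e-03  1.35687278e+00] [ 5.31275068e-03  6.08583329e-01  1.24875156e+00 -8.93731737e-06
  1.28922021e+00  2.19241438e-01] 93.72427200638425
white tight (638, array([658. ,  33.6]), array([54.7, 75.5]), -12.6, np.float64(29.7))
[690.52320763  66.0580876   13.25452326] 54
```

Emit:
step_arm(
  series=[1,1,-40,0,0,0,0,-40,0,0,0,0,-30,0,0,0,0,-17,0,0,0,0,0,0,0,0,0,0,0,1,0,0,0,0,1,0,0,0,0,1,0,0,0,0,1,0,0,0,0,1,0,0,0,0,1,0,0,0,0,1],
  squeeze=20,
)

```text
clock: 3.98
eef_pos: [661.0, 41.0, 33.7]
eef_rot: [3.141, -0.0, 1.357]
wrist_force: [0.0, -0.7, 3.5]
finger_gap: 54.0
finger_force: 20.0
```

Emit:
step_arm(
  series=[0,0,20,0,1,0,0,30,0,1,0,0,40,0,1,-25,0,0,0,1,-30,10,0,0,1,-30,20,0,0,1,-30,25,0,0,1,-30,30,0,0,1,-25,35,0,0,1,-20,35,0,0,1,-9,29,0,0,1,0,0,0,0,1,0,0,0,0,1],
)

```text
clock: 5.6
eef_pos: [462.1, 224.6, 124.0]
eef_rot: [3.141, -0.0, 1.357]
wrist_force: [0.3, -0.4, -2.1]
finger_gap: 53.9
finger_force: 20.0
```

Run:
```python
from h import *
s=manip.read_state(); print(s["clock"],s["eef_pos"],s["eef_rot"],s["finger_gap"],s["finger_force"])
ims=[]
for n in("top","side"):
    p,d=manip.camera(n); P=cloud(n,d); np.save(n+"1.npy",P)
    ims.append(p[150:350,150:350] if n=="top" else p[150:350,200:400])
cv2.imwrite("pics/carry.png",cv2.resize(np.hstack(ims),None,fx=2,fy=2,interpolation=cv2.INTER_CUBIC))
```

```text
5.6 [462.11022459 224.63111863 124.00122263] [ 3.14110782e+00 -1.80451157e-04  1.35680726e+00] 53.89458113690937 19.998846352100372
```

View pics/carry.png

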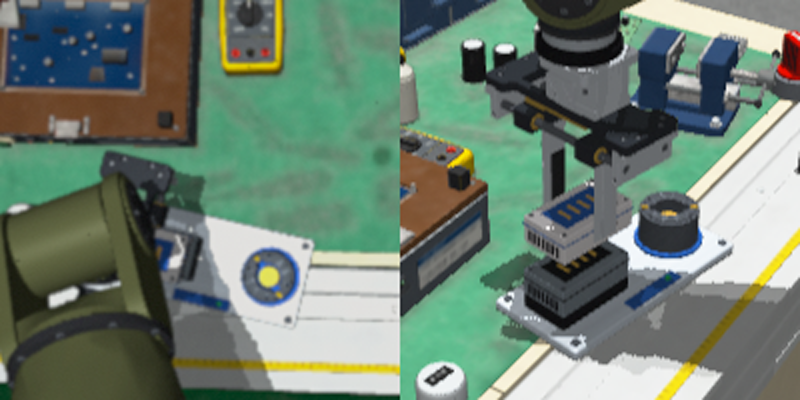

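The side crop shows the white module level, hanging above the grey one. I'll compare their visible end faces and side faces in the side cloud.

Run:
```python
from h import *
P=np.load("side1.npy"); a=np.radians(-11.5); ex=np.array([np.cos(a),np.sin(a)]); ey=np.array([-np.sin(a),np.cos(a)])
for nm,z0,z1 in(("white",95,116),("grey",33,53)):
    q=P[(abs(P[...,0]-462)<50)&(abs(P[...,1]-225)<70)&(P[...,2]>z0)&(P[...,2]<z1)]
    r=q[:,:2]-np.array([462.5,224.8]); X,Y=r@ex,r@ey
    e=(abs(X)<18)&(Y>35); f=np.polyfit(X[e],Y[e],1)
    g=(X<-20)&(abs(Y)<35)
    print(nm,e.sum(),"end y",np.median(Y[e]),"slope",f[0],"| side x",g.sum(),np.percentile(X[(abs(Y)<42)],[1,3,10]) , "Yrange",np.percentile(Y,[1,99]))
for nm,z0,z1 in(("white",117,124),("grey",54,62)):
    q=P[(abs(P[...,0]-462)<60)&(abs(P[...,1]-225)<70)&(P[...,2]>z0)&(P[...,2]<z1)]
    r=q[:,:2]-np.array([462.5,224.8]); X,Y=r@ex,r@ey; print(nm,len(X),np.median(q[:,2]),np.percentile(X,[1,99]),np.percentile(Y,[1,99]))
```

```text
white 123 end y 45.11730847787711 slope -0.0024855851642705453 | side x 198 [-39.0464282  -38.60510753 -36.73084271] Yrange [-42.25687346  47.37163156]
grey 103 end y 45.594146682966375 slope 0.0052710877144603475 | side x 211 [-26.79560219 -26.3953809  -25.89990285] Yrange [-41.7879949   47.70160439]
white 730 120.25183376381665 [-38.94966699  33.55227794] [-41.20275736  46.21053986]
grey 656 57.85870348909805 [-25.56677618  27.23582584] [-41.98983739  47.13727924]
```

Emit:
step_arm(
  series=[0.5,0,-15,0,1,0,0,-10,0,1,0,0,-4,0,1,0,0,-2,0,1,0,0,0,0,1,0,0,0,0,1,0,0,0,0,1],
)

```text
clock: 6.58
eef_pos: [462.4, 225.1, 92.7]
eef_rot: [3.141, -0.0, 1.357]
wrist_force: [0.8, 0.6, -1.7]
finger_gap: 53.9
finger_force: 20.0
```

Emit:
step_arm(
  series=[0,0,-1,0,1,0,0,-0.5,0,1,0,0,0,0,1],
)

```text
clock: 6.95
eef_pos: [462.5, 225.1, 91.6]
eef_rot: [3.141, -0.0, 1.357]
wrist_force: [-2.7, -1.1, 6.7]
finger_gap: 53.9
finger_force: 20.0
```

Emit:
step_arm(
  series=[0,0,0,0,0.35,0,0,0,0,0.3,0,0,0,0,0.2,0,0,0,0,0.1,0,0,0,0,0,0,0,0,0,0,0,0,10,0,0,0,0,30,0,0,0,0,40,0,0,0,0,30,0,0],
)

```text
clock: 8.2
eef_pos: [462.5, 225.1, 203.4]
eef_rot: [3.14, -0.001, 1.357]
wrist_force: [-0.7, 0.2, -1.2]
finger_gap: 93.8
finger_force: 0.0
```

Emit:
step_arm(
  series=[0,-30,0,0.07,0.5,0,-30,0,0.07,0.5,0,-30,0,0.07,0.5,0,-30,0,0.07,0.5,0,-30,0,0.07,0.5,0,-30,0,0.07,0.5,0,-30,0,0.07,0.5,0,-30,0,0.07,0.5,0,-30,0,0.07,0.5,0,-30,0,0.07,0.5,0,-30,0,0.07,0.5,0,-30,0,0.07,0.5,0,-30,0,0.07,0.5,1,-30,0,0.07,0.5,1,-30,0,0.07,0.5,1,-30,0,0.07,0.5,0.5,-30,0,0.07,0.5,0,0,-40,0,0.5,0,0,0,0,0.5],
)

```text
clock: 10.58
eef_pos: [464.8, -284.5, 159.4]
eef_rot: [3.141, -0.004, 2.546]
wrist_force: [-0.4, -0.8, -0.1]
finger_gap: 46.7
finger_force: 0.0
```

Run:
```python
from h import *
s=manip.read_state(); print(s["clock"],s["eef_pos"],s["eef_rot"],s["joints"],s["finger_gap"])
ims=[]
for n in("top","side"):
    p,d=manip.camera(n); P=cloud(n,d); np.save(n+"2.npy",P)
    print(n,"white",rect(P,(410,520),(150,290),(81,95)),"sock",rect(P,(390,480),(40,130),(46,58)))
    ims.append(p[230:380,200:500] if n=="top" else p[100:325,220:520])
    if n=="side": a=p[80:280,340:540]; b=p[210:330,220:340]; cv2.imwrite("pics/plug2.png",np.hstack([cv2.resize(a,(400,400),interpolation=cv2.INTER_CUBIC),cv2.resize(b,(400,400),interpolation=cv2.INTER_CUBIC)]))
```

```text
10.575 [ 464.82321109 -284.4701705   159.3906665 ] [ 3.14149525 -0.00437406  2.54626345] [-6.16407326e-01  3.59569014e-01  1.61454228e+00  5.63281923e-06
  1.17185650e+00 -1.59187643e+00] 46.70551211497545
top white (951, array([459.9, 224.7]), array([54.2, 90.8]), -12.4, np.float64(87.6)) sock (392, array([435.3,  92.4]), array([58.9, 60.7]), -88.7, np.float64(51.4))
side white (951, array([462.7, 227.2]), array([57. , 91.7]), -11.7, np.float64(88.0)) sock (400, array([437.2,  93.6]), array([60.3, 63.7]), 22.5, np.float64(51.5))
```

View pics/plug2.png

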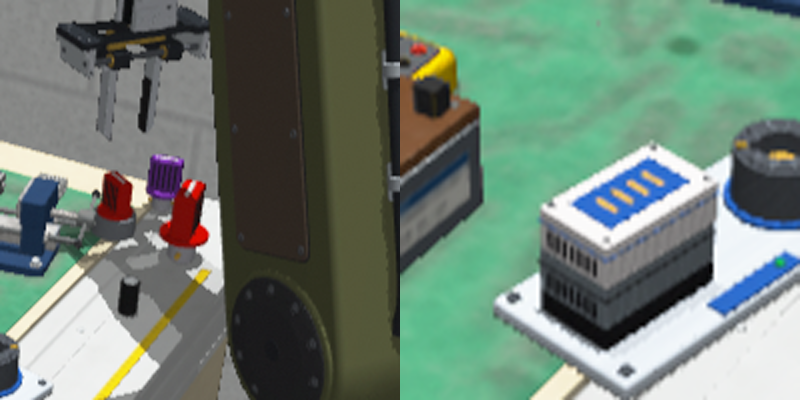

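The stack stands square, with white about 2 mm off grey. The fingers hang above the small red plug, which is in the ring at crop (115,195). Compared with the arm, the top camera reads x about 2 mm low. I'll go down and grip.

Emit:
step_arm(
  series=[2,0,-30,0,0.5,0,0,-30,0,0.5,0,0,-20,0,0.5,0,0,-13,0,0.5,0,0,-3,0,0.5,0,0,0,0,0.5,0,0,0,0,0.7,0,0,0,0,0.9,0,0,0,0,1,0,0,0,0,1,0,0,0,0,1,0,0,0,0,1],
  squeeze=40,
)

```text
clock: 12.18
eef_pos: [467.9, -285.0, 65.1]
eef_rot: [-3.142, 0.0, 2.547]
wrist_force: [-0.3, 0.1, 3.9]
finger_gap: 19.8
finger_force: 40.0
```

Emit:
step_arm(
  series=[0,0,15,0,1,0,0,30,0,1,0,0,40,0,1,0,0,20,0,1,-2,27,0,0.084,1,-2,27,0,0.084,1,-2,27,0,0.084,1,-2,27,0,0.084,1,-2,27,0,0.084,1,-2,27,0,0.084,1,-2,27,0,0.084,1,-2,27,0,0.084,1,-2,27,0,0.084,1,-2,27,0,0.084,1,-2,27,0,0.084,1,-3,27,0,0.084,1,-3,27,0,0.084,1,-3,27,0,0.084,1,0,0,0,0,1,0,0,0,0,1],
)

```text
clock: 14.68
eef_pos: [436.9, 92.6, 170.3]
eef_rot: [-3.141, 0.0, -2.562]
wrist_force: [0.6, 0.5, -0.8]
finger_gap: 19.8
finger_force: 40.0
```

Run:
```python
from h import *
s=manip.read_state(); print(s["clock"],s["eef_pos"],s["eef_rot"],s["joints"],s["finger_gap"])
for n in("top","side"):
    p,d=manip.camera(n); P=cloud(n,d); np.save(n+"3.npy",P)
    print(n,"sock",rect(P,(390,480),(40,130),(46,58)))
    t=s["eef_pos"]
    for z0,z1 in((128,136),(104,124),(136,158)):
        q=P[(abs(P[...,0]-t[0])<40)&(abs(P[...,1]-t[1])<40)&(P[...,2]>z0)&(P[...,2]<z1)]
        if len(q)>5: print(z0,z1,len(q),np.percentile(q,[2,98],axis=0).round(1).tolist())
    if n=="side": a=p[130:290,240:440]; cv2.imwrite("pics/ins.png",cv2.resize(a,(800,640),interpolation=cv2.INTER_CUBIC)[:600])
```

```text
14.675 [436.90342651  92.64249332 170.30351085] [-3.14131424e+00  2.53189681e-04 -2.56152479e+00] [ 1.26984158e-01  1.33477186e-01  1.87236074e+00 -1.53848266e-04
  1.13540521e+00 -2.02381513e+00] 19.82956279426392
top sock (0, array([0., 0.]), array([0., 0.]), -90.0, np.float64(nan))
side sock (410, array([437.9,  93.3]), array([61.8, 64.2]), 56.1, np.float64(51.4))
128 136 42 [[415.2, 91.5, 131.8], [450.9, 116.0, 135.9]]
104 124 91 [[422.7, 84.0, 109.6], [450.7, 107.2, 123.7]]
136 158 227 [[416.0, 87.1, 136.1], [456.9, 114.7, 157.1]]
  return _methods._mean(a, axis=axis, dtype=dtype,
  ret = ret.dtype.type(ret / rcount)
```

View pics/ins.png

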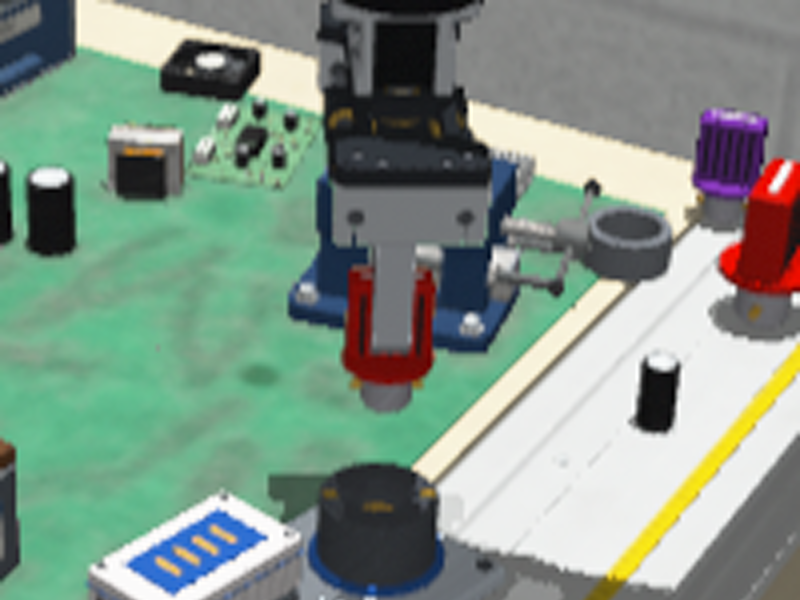

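The plug hangs upright above the socket. Its pins are at crop (354,382) and (418,382), and the slot marks are at about (329,494) and (428,494). I'll compare the two in the same camera.

Run:
```python
from h import *
from scipy.optimize import least_squares
P=np.load("side3.npy"); t=manip.read_state()["eef_pos"]
f=lambda u,v,z: ray("side",240+u/4,130+v/4,z)[:2].round(1)
print("pins",f(354,382,121),f(418,382,121),"mid",f(386,382,121)); print("slots",f(329,494,52),f(428,494,52),f(378.5,494,52))
def cyl(z0,z1,c,r,R=45):
    q=P[(np.hypot(P[...,0]-c[0],P[...,1]-c[1])<R)&(P[...,2]>z0)&(P[...,2]<z1)]
    g=lambda x: np.hypot(q[:,0]-x[0],q[:,1]-x[1])-r
    s=least_squares(g,c,loss="soft_l1",f_scale=1); return len(q),s.x.round(1),np.abs(g(s.x)).mean().round(2)
print("shank",cyl(108,118,t[:2],13,25)); print("flange",cyl(132.5,136.5,t[:2],23,30)); print("socket",cyl(20,47,(437,93),31))
```

```text
pins [447.9 104.5] [421.3  87. ] mid [434.6  95.8]
slots [457.5 108.5] [414.9  80.8] [436.2  94.6]
shank (43, array([438.2,  91.6]), np.float64(1.38))
flange (50, array([438.5,  91. ]), np.float64(2.4))
socket (384, array([438.3,  92.6]), np.float64(2.72))
```

Emit:
step_arm(
  series=[0.5,0.3,-25,0,1,0,0,-20,0,1,0,0,-8,0,1,0,0,-4,0,1,0,0,-2,0,1,0,0,-2,0,1,0,0,0,0,1],
)

```text
clock: 15.65
eef_pos: [437.4, 93.4, 109.1]
eef_rot: [-3.141, 0.0, -2.56]
wrist_force: [-0.1, -0.1, -1.3]
finger_gap: 19.7
finger_force: 40.0
```

Emit:
step_arm(
  series=[0,0,-2,0,1,0,0,-2,0,1,0,0,-2,0,1,0,0,-1,0,1,0,0,0,0,1],
)

```text
clock: 16.27
eef_pos: [437.3, 93.4, 101.9]
eef_rot: [3.142, -0.0, -2.56]
wrist_force: [-0.2, 0.7, -1.8]
finger_gap: 19.9
finger_force: 40.0
```

Emit:
step_arm(
  series=[0,0,-2,0,1,0,0,-2,0,1,0,0,-2,0,1,0,0,-2,0,1,0,0,-2,0,1,0,0,0,0,1,0,0,0,0,1],
)

```text
clock: 17.15
eef_pos: [437.5, 93.4, 92.1]
eef_rot: [-3.141, 0.0, -2.56]
wrist_force: [0.1, -0.2, 3.3]
finger_gap: 19.6
finger_force: 40.0
```

Emit:
step_arm(
  series=[0,0,-1.5,0,1,0,0,-1,0,1,0,0,0,0,1,0,0,0,0,1],
)

```text
clock: 17.65
eef_pos: [437.5, 93.4, 90.1]
eef_rot: [-3.141, 0.0, -2.56]
wrist_force: [-4.1, -1.1, 15.1]
finger_gap: 19.7
finger_force: 40.0
```

Emit:
step_arm(
  series=[0,0,0.5,-0.05,1,0,0,0,-0.1,1,0,0,0,-0.1,1,0,0,0,-0.1,1,0,0,0,-0.1,1,0,0,0,-0.1,1,0,0,0,-0.1,1,0,0,0,-0.1,1,0,0,0,-0.1,1,0,0,0,-0.1,1,0,0,0,-0.1,1,0,0,0,-0.1,1,0,0,0,-0.1,1,0,0,0,-0.1,1,0,0,0,-0.1,1,0,0,0,0,1,0,0,0,0,1],
)

```text
clock: 19.77
eef_pos: [437.5, 93.0, 90.1]
eef_rot: [-3.141, 0.001, 2.273]
wrist_force: [-0.4, -4.2, 7.5]
finger_gap: 19.8
finger_force: 40.0
```

Run:
```python
from h import *
s=manip.read_state(); print(s["moment"],s["wrist_force"],s["joints"])
```

```text
[-0.85952905  0.03837566  0.14894782] [-0.40744016 -4.24372141  7.51376111] [ 1.27949916e-01  2.56073781e-01  1.94204367e+00 -1.00248872e-03
  9.43198949e-01 -5.73687530e-01]
```

Emit:
step_arm(
  series=[0,0,0,-0.06,1,0,0,0,-0.05,1,0,0,0,-0.04,1,0,0,0,0,1,0,0,0,0,1],
)

```text
clock: 20.4
eef_pos: [437.5, 93.0, 90.2]
eef_rot: [-3.141, 0.001, 2.123]
wrist_force: [-1.1, -5.1, 7.1]
finger_gap: 19.9
finger_force: 40.0
```

Run:
```python
from h import *
s=manip.read_state(); print(s["moment"],s["wrist_force"],s["eef_rot"])
for n in("top","side"):
    p,d=manip.camera(n); P=cloud(n,d); print(n,"white",rect(P,(410,520),(170,290),(81,95)))
    if n=="side": cv2.imwrite("pics/end.png",cv2.resize(p[180:330,230:430],(800,600),interpolation=cv2.INTER_CUBIC))
```

```text
[-0.8504697   0.08039041  0.14418312] [-1.08667766 -5.11530756  7.14706836] [-3.14146619e+00  8.40450650e-04  2.12310464e+00]
top white (663, array([462.3, 235.6]), array([54.2, 69.7]), -12.2, np.float64(87.6))
side white (954, array([462.7, 226.6]), array([57.7, 92.4]), -12.4, np.float64(87.9))
```

View pics/end.png

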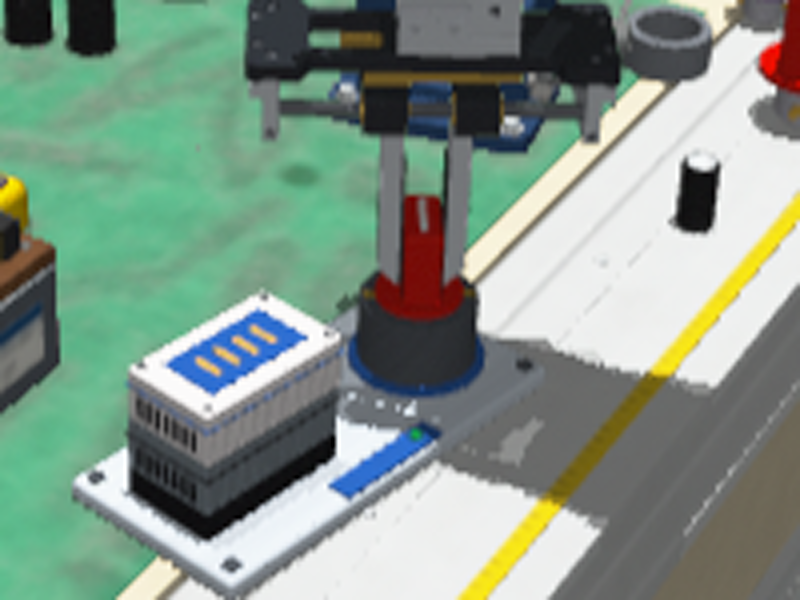

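Emit:
step_arm(
  series=[0,0,0,-0.04,1,0,0,0,-0.03,1,0,0,0,0,1,0,0,0,0,1],
)

```text
clock: 21.0
eef_pos: [437.4, 93.0, 90.2]
eef_rot: [-3.141, 0.001, 2.054]
wrist_force: [-1.0, -5.6, 8.4]
finger_gap: 20.1
finger_force: 40.1
```

Run:
```python
from h import *
s=manip.read_state(); print(s["moment"],s["wrist_force"],s["eef_rot"])
p,d=manip.camera("side"); h=cv2.cvtColor(p,cv2.COLOR_BGR2HSV)
# white line on the bar at z=101: crop (421,200)-(425,230) earlier
f=lambda u,v: ray("side",230+u/4,180+v/4,101)[:2]
a,b=f(420,199),f(425,231); print(a,b,np.degrees(np.arctan2(*(a-b)[::-1])))
```

```text
[-0.91184204  0.18922211  0.46406776] [-0.96408576 -5.61975825  8.37697522] [-3.14128957e+00  9.10687639e-04  2.05359850e+00]
[444.01622875  83.440897  ] [427.52785235 107.57910518] -55.663718869854286
```

The moment rose to 0.46 N m, so the plug is against its stop, and it is pressed fully home. The stack is intact, so I'm handing in.

```bash
python3 -c "
from cell import manip
print(manip.sign_off())"
```

```text
the job is handed in; nothing more can be done
None
```

The job is handed in: the white module lies squarely on the grey one and is let go, and the red plug is pushed home, turned clockwise to its stop and still gripped. `sign_off` returned no verdict.

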